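Seat the drive roller in its spring-clip bearing brackets

TASK

Fit the orange drive roller that stands in the grey storage block into the two slotted brackets of the blue bearing bench. Take it by its upper part and lay it on the sloping rest, its lower axle end down against the foot stop, and let go there; then take it again across its middle, bring it level and press it down into the slots, past the brass spring balls, until both axle ends are fully bottomed, and let go. Do not shift the jar, lens, marker pen or oil bottle standing around.

Things in the scene. Friction and masses are not known exactly. Their poses are not given: they have to be found in the camera images.
- roller: Drive roller, 0.28 kg: orange sleeve 40 mm in diameter, 100 mm long, an aluminium band at each end, on a steel axle 12 mm thick, 160 mm long, 30 mm out at each end; ends alike. Origin at its middle, z axis along the axle. At the start it stands upright, its sleeve on the storage block's top (origin 86 mm above the desk), 30 mm of axle in the bore.
- axle_end_a (a point): Centre of one end face of the roller's axle (80 mm from the roller's origin along its +z).
- axle_end_b (a point): Centre of the other end face of the axle (80 mm along its -z).
- stand: Fixed grey storage block 80 x 80 x 36 mm with one vertical bore 18 mm wide right through its middle; origin at the centre of its underside. Lift the roller more than 30 mm straight up to clear it.
- rest: Fixed grey sloping rest: base plate 76 x 170 x 8 mm (reaching 60 mm to -y and 110 mm to +y of the origin) that carries the cradle. Origin on the desk; z up.
- cradle: Sloping cradle of the rest: z axis up the slope (45 degrees, towards the rest's +y), x level, y down into the rails. Two steel rails 8 mm thick, 128 mm long, 32 mm over their outsides (sleeve overhangs) carry the sleeve; a foot stop crosses their lower end. Origin: where the lower axle end's centre meets the stop; the roller's origin then lies at z = 80 mm, x = y = 0. Friction can hold it short.
- bench: Fixed blue bearing bench, base 100 x 160 x 10 mm, origin on the desk, z up, axle along y. Two brackets 10 mm thick, 86 mm high, centred at y = +58 and -58 mm (106 mm between them). Each has an open upright slot 15 mm wide, bevelled in its top 8 mm, floor at z = 54 mm. A brass spring ball on its +x wall holds the axle about 15 mm too high until pressed down with some 8 to 14 N per end, each end on its own.
- seat (a point): Where the roller's origin lies when it is fully seated in the bench: midway between the brackets, 60 mm above the desk. Axes as the bench's.
- spare_lens: Bystander, loose: the black spare lens; origin at the centre of its underside. Leave it where it is.
- cap_jar: Bystander, loose: the white jar with a blue lid; origin at the centre of its underside. Leave it where it is.
- marker_pen: Bystander, loose: the marker pen; origin at the centre of its underside. Leave it where it is.
- oil_bottle: Bystander, loose: the oil bottle; origin at the centre of its underside. Leave it where it is.
Mind the look-alikes: they are no part of the job. Of the things that look like the roller, the middle-sized one is meant.

How it is judged:
By the outcome, as a careful person would: the job done as asked, in the order asked, and still so for the second after the job is handed in, with the robot touching nothing.
It also fails if it takes over 72 s, if anything falls off the work surface, if the arm or the gripper's body presses on something with over 40 N, if the wrist force passes 120 N, or if a joint passes its speed limit or range.

ROBOT

A 6-joint arm with a two-finger parallel gripper is mounted at the origin on a cart in front of the work surface, level with it; the furniture and walls round the work are solid. World frame = base frame: x ahead of the robot, y to its left, z up, the work surface at z = 0. Lengths are in m, angles in degrees, forces in N, time in s.
With the tool pointing down it reaches from about 0.325 to 0.85 m from the base axis. Payload 15.5 kg.
Tool frame: the origin (TCP) lies at the very end of the fingers, on their centre line; the grasp point (between the pads) lies arm.grip_depth behind it (arm.grip_depth is the distance from the TCP to the grasp point, in m); z points along the fingers, y is the direction in which the jaws open and shut (so a half turn about z gives the same grasp; the last joint's range is limited). The gripper opens to 91 mm and grips with 3 to 60 N. Pads are 32 mm wide; open, the fingers measure 118 mm over their backs; the gripper's body (76 mm by 178 mm) begins 60 mm behind the grasp point.
Start: joints at [69.929, 28.281, 77.091, -0, 74.628, -5.472], TCP at [0.158, 0.605, 0.214] pointing down, gripper open.
Joint ranges: [-166.48, 166.48], [-47.26, 123.95], [12.59, 153.08], [-70.14, 250.14], [6.76, 159.57], [-176.63, 176.63]. Speed limits (degrees/s): [108.29, 108.29, 147.25, 172.46, 172.46, 172.46].

INTERFACE

Orientations are given as a 3x3 rotation matrix whose columns are the frame's x, y, z axes.
In Python, from rig import arm gives the robot as it stands. Calls block until the motion is done:
- arm.move_to(position, orientation): joint-space move of the TCP to a pose.
- arm.move_l(position, orientation=None, feed=0.15): straight line of the TCP; orientation=None keeps the orientation; feed is the mean speed in m/s.
- arm.move_joints(angles): joint-space move.
- arm.grip(opening): finger opening in m; the grip force is fixed at half the most; returns when the fingers have stopped.
- arm.sleep(seconds).
- arm.solve_ik(position, orientation): joint angles nearest the present ones, or None.
- arm.snapshot(name): name is "scene" or "side" or "wrist"; returns the picture (420x560x3 uint8, red, green, blue); there is no depth.
- arm.get_calibration(name): a dict with "intrinsics" (3x3 intrinsics, pixels), "cam_to_world" (4x4, takes a point from camera to world coordinates). Camera axes: x right, y down, z forward; pixel columns grow to the right and rows downward; lengths in m; the calibration is good to about 2 mm. A picture is of the moment at which its call begins: read the wrist's pose just before it. get_calibration takes no time and is no camera call; for the wrist camera it gives the pose at the moment of the call.
A pose or a line that the arm cannot do raises arm.Unreachable and nothing moves.
- arm.sign_off(): hands the job in, once; it reports no verdict.
Readings, each from a call of its own:
- arm.current_t(): time.
- arm.current_joint_positions(): joint angles.
- arm.current_dq(): joint speeds.
- arm.current_tau(): joint torques, N m.
- arm.current_ee_pos(): TCP position.
- arm.current_tool_rot(): TCP orientation.
- arm.current_force(): force on the tool from outside, world axes, zero at the start.
- arm.current_torque(): the same for the moment, N m.
- arm.current_width(): finger opening in m.
Only numpy, scipy, OpenCV 4.12 (cv2) and the standard library are available. Lean on these libraries where they do the work, as an engineer would, in place of code of your own. Each camera call takes 0.05 s, during which the arm holds its last target. There are 200 camera calls.

## Working session

There is one attempt and no reset: what is moved stays moved. The work goes in short steps, each a Python script; the robot and the scene stay as the last script left them, time stands still between calls to the robot, and variables do not carry over. Pictures are saved under pics/ and viewed, about 8 in all and at most 12, crops included, and the job is handed in when it is done.

```bash
ls; mkdir -p pics
python3 - <<'E'
from rig import arm
import cv2,numpy as np
for n in ("scene","side","wrist"):
    im=arm.snapshot(n); cv2.imwrite(f"pics/{n}0.png",im[:,:,::-1])
    c=arm.get_calibration(n); print(n,np.round(c["intrinsics"],1).tolist(),np.round(c["cam_to_world"],3).tolist())
print(arm.grip_depth,arm.current_t())
a=cv2.imread("pics/scene0.png");b=cv2.imread("pics/side0.png")
E
```

```text
pics
scene [[523.9, 0.0, 280.5], [0.0, 523.9, 206.5], [0.0, 0.0, 1.0]] [[0.712, -0.31, 0.63, -0.418], [-0.702, -0.316, 0.638, -1.021], [0.002, -0.897, -0.443, 0.755], [0.0, 0.0, 0.0, 1.0]]
side [[407.0, 0.0, 282.8], [0.0, 407.0, 208.2], [0.0, 0.0, 1.0]] [[0.989, -0.067, 0.135, 0.31], [-0.151, -0.497, 0.854, -1.312], [0.01, -0.865, -0.502, 0.835], [0.0, 0.0, 0.0, 1.0]]
wrist [[371.3, 0.0, 284.3], [0.0, 371.3, 205.3], [0.0, 0.0, 1.0]] [[0.253, 0.938, 0.237, 0.091], [0.968, -0.245, -0.063, 0.623], [-0.001, 0.245, -0.97, 0.385], [0.0, 0.0, 0.0, 1.0]]
0.0188 0.15
```

View pics/scene0.png

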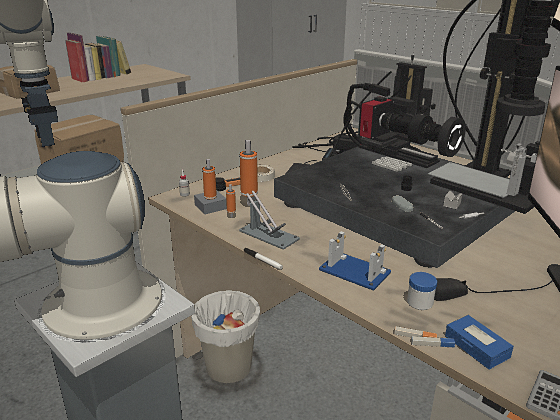

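View pics/side0.png

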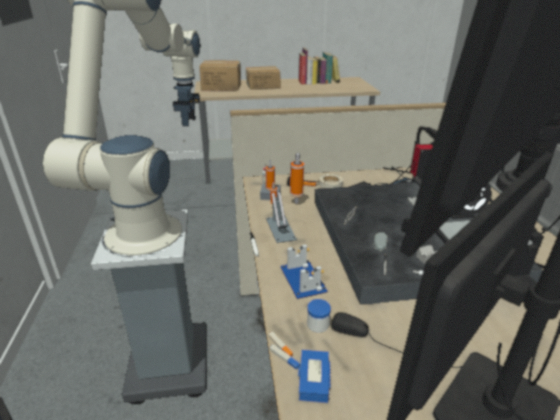

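Scene view: the middle-sized roller stands in the grey block at about (208,182). The large one is at (248,170) and the small one at (231,200). The rest is at (268,232), the bench at (355,268), the pen at (262,258) and the oil bottle at (184,183). I'll cast rays for rough positions.

```bash
cat > h.py <<'E'
from rig import arm
import cv2,numpy as np
def ray(cal,u,v):
    K,T=np.array(cal["intrinsics"]),np.array(cal["cam_to_world"])
    return T[:3,3],T[:3,:3]@np.linalg.solve(K,[u,v,1])
def onz(cal,u,v,z):
    o,d=ray(cal,u,v); return o+d*(z-o[2])/d[2]
def proj(cal,P):
    K,T=np.array(cal["intrinsics"]),np.array(cal["cam_to_world"])
    p=K@(T[:3,:3].T@(np.array(P)-T[:3,3])); return p[:2]/p[2]
def down(a):  # tool down, jaw axis y at heading a (deg)
    a=np.radians(a); y=np.array([np.cos(a),np.sin(a),0]); z=np.array([0,0,-1.]); return np.column_stack([np.cross(y,z),y,z])
def snap(n,name):
    c=arm.get_calibration(n); im=arm.snapshot(n)[:,:,::-1].copy(); cv2.imwrite(f"pics/{name}.png",im); return c,im
E
python3 - <<'E'
from h import *
c=arm.get_calibration("scene")
for n,u,v,z in [("roller_top",208,160,.166),("stand",210,205,.018),("big",248,193,0),("small",231,215,0),("rest",269,238,.008),("benchc",355,270,.01),("pen",262,258,.005),("jar",422,303,0),("oil",184,193,0)]:
    print(n,onz(c,u,v,z).round(3))
print(arm.current_tool_rot().round(3).tolist())
R=np.array(arm.get_calibration("wrist")["cam_to_world"]);t=arm.current_tool_rot()
print((t.T@R[:3,:3]).round(3).tolist(),(t.T@(R[:3,3]-arm.current_ee_pos())).round(3))
for p in [(.35,.5),(.2,.6),(.5,.2),(.45,.35),(.5,0)]:
  for a in(0,45,90,135):
    q=arm.solve_ik([*p,.3],down(a)); print(p,a,None if q is None else np.round(q))
E
```

```text
roller_top [0.489 0.216 0.166]
stand [0.479 0.206 0.018]
big [ 0.652  0.219 -0.   ]
small [0.504 0.133 0.   ]
rest [ 0.479 -0.067  0.008]
benchc [ 0.521 -0.346  0.01 ]
pen [ 0.395 -0.129  0.005]
jar [ 0.534 -0.537  0.   ]
oil [0.495 0.373 0.   ]
[[-0.968, 0.252, -0.0], [0.252, 0.968, -0.001], [0.0, -0.001, -1.0]]
[[-0.001, -0.97, -0.245], [1.0, -0.001, -0.0], [-0.0, -0.245, 0.97]] [ 0.069  0.001 -0.171]
(0.35, 0.5) 0 [49. 23. 72. -0. 85. 49.]
(0.35, 0.5) 45 [49. 23. 72. -0. 85.  4.]
(0.35, 0.5) 90 [ 49.  23.  72.  -0.  85. -41.]
(0.35, 0.5) 135 [ 49.  23.  72.  -0.  85. -86.]
(0.2, 0.6) 0 [66. 25. 69. -0. 86. 66.]
(0.2, 0.6) 45 [66. 25. 69. -0. 86. 21.]
(0.2, 0.6) 90 [ 66.  25.  69.  -0.  86. -24.]
(0.2, 0.6) 135 [ 66.  25.  69.  -0.  86. -69.]
(0.5, 0.2) 0 [15. 17. 82. -0. 81. 15.]
(0.5, 0.2) 45 [ 15.  17.  82.  -0.  81. -30.]
(0.5, 0.2) 90 [ 15.  17.  82.  -0.  81. -75.]
(0.5, 0.2) 135 [  15.   17.   82.   -0.   81. -120.]
(0.45, 0.35) 0 [32. 20. 78. -0. 83. 32.]
(0.45, 0.35) 45 [ 32.  20.  78.  -0.  83. -13.]
(0.45, 0.35) 90 [ 32.  20.  78.  -0.  83. -58.]
(0.45, 0.35) 135 [  32.   20.   78.   -0.   83. -103.]
(0.5, 0) 0 [-7. 13. 87. -0. 80. -7.]
(0.5, 0) 45 [ -7.  13.  87.  -0.  80. -52.]
(0.5, 0) 90 [ -7.  13.  87.  -0.  80. -97.]
(0.5, 0) 135 [  -7.   13.   87.   -0.   80. -142.]
```

View pics/wrist0.png

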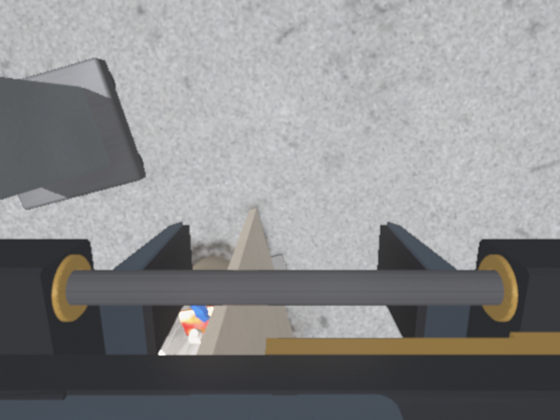

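The wrist start view shows only the floor and the bin. I'll go round the partition and look from above.

Run:
```python
from h import *
arm.move_to([.12,.42,.42],down(75)); arm.move_to([.40,.12,.42],down(90))
c1,a=snap("wrist","w1"); np.save("c1.npy",c1,allow_pickle=True)
arm.move_to([.43,-.2,.42],down(90))
c2,b=snap("wrist","w2"); np.save("c2.npy",c2,allow_pickle=True)
print(arm.current_t(),arm.current_ee_pos())
```

```text
4.075 [ 0.43028126 -0.19880653  0.42012989]
```

View pics/w1.png

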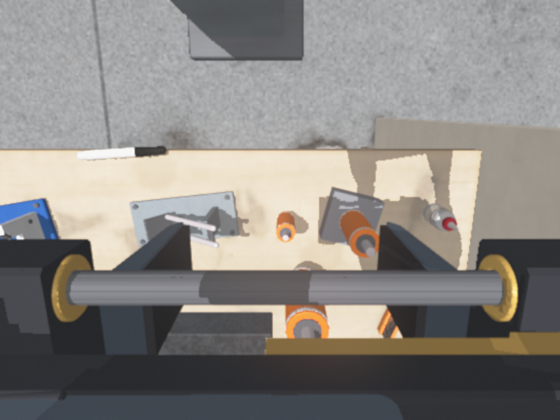

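View pics/w2.png

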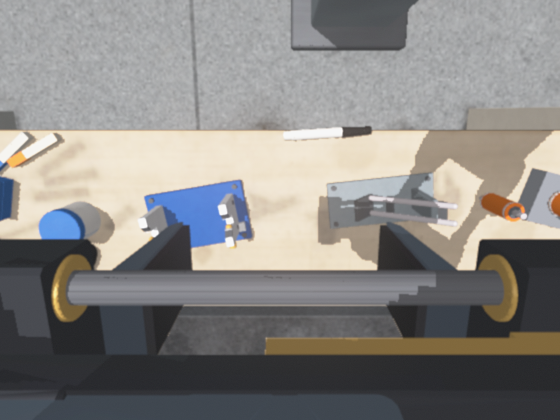

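w1 shows the roller at (360,230), the stand corner at (332,188) and the rest plate's corners at (131,207) and (235,192). In w2 the bench plate has its corners at (146,195) and (243,181), and the rest plate at (327,184) and (434,174). The pen is at (327,133) and the jar at (62,225). Next I'll take close looks straight down with the camera on the far side.

Run:
```python
from h import *
c=np.load("c2.npy",allow_pickle=True).item()
for n,z,ps in [("bench",.01,[(146,195),(243,181),(250,241)]),("rest",.008,[(327,184),(434,174),(331,227)])]:
    print(n,[onz(c,*p,z)[:2].round(3).tolist() for p in ps])
tiles=[]
for n,x,y in [("bench",.45,-.345),("rest",.42,-.05),("stand",.42,.21)]:
    arm.move_to([x,y,.27],down(-90)); arm.sleep(.3)
    cal,im=snap("wrist","k_"+n); np.save(f"k_{n}.npy",cal,allow_pickle=True)
    t=im[0:230,80:480]; cv2.putText(t,n,(5,225),0,.5,(0,0,255),1); tiles.append(t)
tiles.append(np.zeros_like(tiles[0]))
cv2.imwrite("pics/m1.png",np.vstack([np.hstack(tiles[:2]),np.hstack(tiles[2:])]))
print(arm.current_t())
```

```text
bench [[0.491, -0.419], [0.468, -0.263], [0.569, -0.254]]
rest [[0.474, -0.129], [0.457, 0.04], [0.545, -0.121]]
9.875
```

View pics/m1.png

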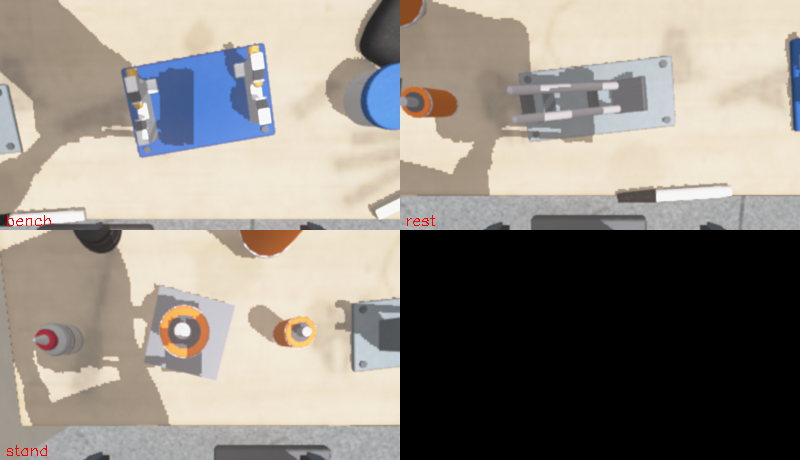

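The close views give these corners, in crop pixels. Bench plate: (123,69), (263,43), (274,133), (140,157). Rest plate: (118,72), (270,56), (275,127), (130,141). The axle top in the stand is at (182,101). I'll turn these into poses and refine the corners.

Run:
```python
from h import *
def corners(n,z,pts):
    im=cv2.imread(f"pics/k_{n}.png",0); c=np.load(f"k_{n}.npy",allow_pickle=True).item()
    p=np.float32([[u+80,v] for u,v in pts]).reshape(-1,1,2).copy()
    p=cv2.cornerSubPix(im,p,(4,4),(-1,-1),(3,50,.01)).reshape(-1,2)
    W=np.array([onz(c,*q,z) for q in p]); print(n,p.round(1).tolist()); print(W[:,:2].round(4).tolist()); 
    print("  sides",[round(float(np.linalg.norm(W[i]-W[i-1])),4) for i in range(4)]); return W
# order TL,TR,BR,BL ; image left=+y, up=+x
W=corners("bench",.01,[(123,69),(263,43),(274,133),(140,157)])
yv=W[0]-W[1]+W[3]-W[2]; print("bench ctr",W.mean(0),"y-head",np.degrees(np.arctan2(yv[1],yv[0])))
W=corners("rest",.008,[(118,72),(270,56),(275,127),(130,141)])
yv=W[0]-W[1]+W[3]-W[2]; yv/=np.linalg.norm(yv); print("rest ctr",W.mean(0),"y-head",np.degrees(np.arctan2(yv[1],yv[0])),"origin",W.mean(0)-.025*yv)
c=np.load("k_stand.npy",allow_pickle=True).item()
print("axle top",onz(c,262,101,.166))
W=corners("stand",.036,[(159,56),(234,76),(216,150),(145,134)]); print(W.mean(0))
im=cv2.imread("pics/k_stand.png"); h=cv2.cvtColor(im,cv2.COLOR_BGR2HSV)
m=cv2.inRange(h,(5,150,60),(20,255,255)); m[:, :200]=0; m[:,320:]=0; m[:60]=0;m[160:]=0
k=cv2.findContours(m,0,2)[0]; k=max(k,key=cv2.contourArea); (e,s,a)=cv2.fitEllipse(k); print("sleeve ell",e,s,onz(c,*e,.136))
from itertools import product
# IK checks
rx=lambda d:np.array(d)/np.linalg.norm(d)
```

```text
bench [[202.39999389648438, 68.0], [342.20001220703125, 42.5], [354.3999938964844, 133.8000030517578], [219.5, 156.89999389648438]]
[[0.5644, -0.254], [0.5903, -0.4061], [0.4934, -0.4237], [0.4671, -0.2685]]
  sides [0.0983, 0.1543, 0.0984, 0.1575]
bench ctr [ 0.52880464 -0.33808436  0.01      ] y-head 99.62255469818594
rest [[198.10000610351562, 72.69999694824219], [350.0, 56.0], [354.0, 125.80000305175781], [208.60000610351562, 138.39999389648438]]
[[0.53, 0.0457], [0.5469, -0.1211], [0.4723, -0.1288], [0.4584, 0.038]]
  sides [0.072, 0.1677, 0.075, 0.1673]
rest ctr [ 0.50188163 -0.04154666  0.008     ] y-head 95.28146108678844 origin [ 0.50418284 -0.06644053  0.008     ]
axle top [0.49587116 0.22639146 0.166     ]
stand [[239.0, 56.0], [314.5, 75.19999694824219], [295.6000061035156, 150.0], [226.5, 136.6999969482422]]
[[0.5435, 0.2567], [0.5248, 0.1792], [0.448, 0.1983], [0.4624, 0.2728]]
  sides [0.0828, 0.0797, 0.0791, 0.0759]
[0.494665   0.22674373 0.036     ]
sleeve ell (263.9706115722656, 100.96934509277344) (46.602718353271484, 48.29482650756836) [0.49666179 0.22657229 0.136     ]
```

Run:
```python
import cv2,numpy as np
a=cv2.imread("pics/k_rest.png")[50:150,170:370]; b=cv2.imread("pics/w2.png")[160:235,315:475]
a=cv2.resize(a,None,fx=3.5,fy=3.5,interpolation=2); b=cv2.resize(b,None,fx=3.2,fy=3.2,interpolation=2)
H=np.zeros((a.shape[0]+b.shape[0],700,3),np.uint8); H[:a.shape[0]]=a; H[a.shape[0]:,:b.shape[1]]=b
cv2.imwrite("pics/m2.png",H); print(H.shape)
```

```text
(590, 700, 3)
```

View pics/m2.png

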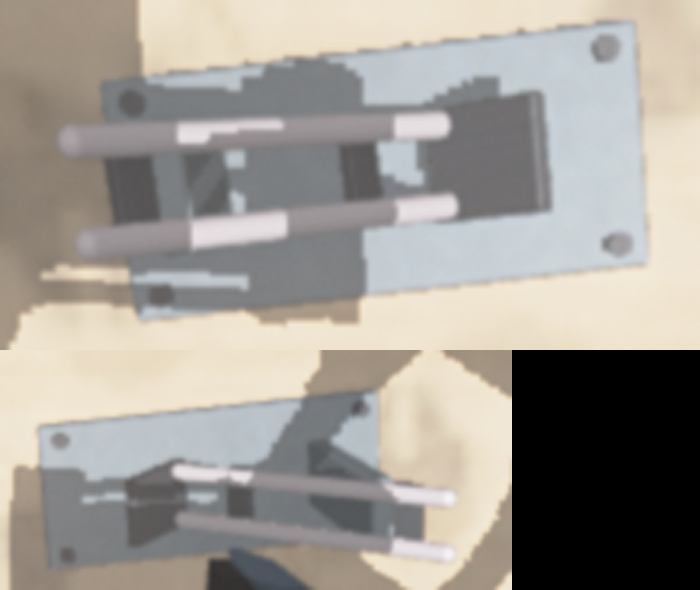

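Top of the picture: rail upper tips at about (190.6,90.0) and (195.7,119.4) in the full k_rest image, lower ends at (294.9,85.7) and (297.1,108.9), and the foot stop's top inner edge at about (323,93). Bottom, from w2: upper tips at (454.7,206) and (454.7,223), lower ends at (371.3,198) and (372.8,213). I'll triangulate these.

Run:
```python
from h import *
c1=np.load("k_rest.npy",allow_pickle=True).item();c2=np.load("c2.npy",allow_pickle=True).item()
def tri(p,q):
    A=np.zeros((3,3));b=np.zeros(3);L=[ray(c1,*p),ray(c2,*q)]
    for o,d in L:
        d=d/np.linalg.norm(d);M=np.eye(3)-np.outer(d,d);A+=M;b+=M@o
    X=np.linalg.solve(A,b); return X
a=np.radians(95.28);yv=np.array([np.cos(a),np.sin(a),0]);xv=np.array([yv[1],-yv[0],0]);O=np.array([.5042,-.0664,0])
loc=lambda X:np.array([(X-O)@xv,(X-O)@yv,X[2]]).round(4)
for n,p,q in [("up1",(190.6,90),(454.7,205.9)),("up2",(195.7,119.4),(454.7,223.4)),("lo1",(294.9,85.7),(371.3,197.8)),("lo2",(297.1,108.9),(372.8,212.8))]:
    X=tri(p,q); print(n,X.round(4),loc(X))
for z in (.02,.03,.04,.05): print(z,loc(onz(c1,322.9,93,z)))
```

```text
up1 [0.5028 0.0486 0.0589] [0.0092 0.1147 0.0589]
up2 [0.4865 0.0088 0.1709] [-0.0107  0.0765  0.1709]
lo1 [ 0.5095 -0.0567 -0.0147] [ 0.0062  0.0092 -0.0147]
lo2 [ 0.496  -0.0664  0.0806] [-0.0082  0.0008  0.0806]
0.02 [ 0.0012 -0.025   0.02  ]
0.03 [ 0.0008 -0.024   0.03  ]
0.04 [ 0.0005 -0.023   0.04  ]
0.05 [ 0.0001 -0.022   0.05  ]
```

Run:
```python
from h import *
c1=np.load("k_rest.npy",allow_pickle=True).item();c2=np.load("c2.npy",allow_pickle=True).item()
def tri(p,q):
    A=np.zeros((3,3));b=np.zeros(3)
    for o,d in [ray(c1,*p),ray(c2,*q)]:
        d=d/np.linalg.norm(d);M=np.eye(3)-np.outer(d,d);A+=M;b+=M@o
    return np.linalg.solve(A,b)
a=np.radians(95.28);yv=np.array([np.cos(a),np.sin(a),0]);xv=np.array([yv[1],-yv[0],0]);O=np.array([.5042,-.0664,0])
loc=lambda X:np.array([(X-O)@xv,(X-O)@yv,X[2]]).round(4)
for n,p,q in [("up1",(190.6,90),(454.7,223.4)),("up2",(195.7,119.4),(454.7,205.9)),("lo1",(294.9,85.7),(372.8,212.8)),("lo2",(297.1,108.9),(371.3,197.8))]:
    X=tri(p,q); print(n,X.round(4),loc(X))
# feasibility of tool poses
z=np.array([0,0,1.])
d=(yv+z)/2**.5; n=(z-yv)/2**.5
def R(zt,yt): return np.column_stack([np.cross(yt,zt),yt,zt])
P=O+yv*.04+z*.12
for nm,zt in [("lay",-d),("take",-n)]:
  for s in (1,-1):
    q=arm.solve_ik(P,R(zt,s*xv)); print(nm,s,None if q is None else np.round(q))
for a_ in (0,180): print(arm.solve_ik([.495,.2267,.1],down(a_)))
```

```text
up1 [0.5057 0.0287 0.1187] [0.0102 0.0946 0.1187]
up2 [0.4818 0.0261 0.1183] [-0.0138  0.0941  0.1183]
lo1 [ 0.5142 -0.0602  0.0347] [0.0105 0.0053 0.0347]
lo2 [ 0.4909 -0.0629  0.031 ] [-0.0129  0.0047  0.031 ]
lay 1 [ 18.  37. 102. -49.  65.  45.]
lay -1 [  18.   37.  102.  -49.   65. -135.]
take 1 [-33.  40.  92.  34.  82. -54.]
take -1 [-33.  40.  92.  34.  82. 126.]
[ 1.83220741e+01  3.00226587e+01  9.58202526e+01 -2.54444375e-14
  5.41570887e+01  1.83220741e+01]
[ 1.83220741e+01  3.00226587e+01  9.58202526e+01 -2.54444375e-14
  5.41570887e+01 -1.61677926e+02]
```

The geometry is consistent: 45° rails, 24 mm apart. I'll do the first grasp now, lift, and go to a pre-lay pose.

```bash
cat >> h.py <<'E'
Z=np.array([0,0,1.])
_a=np.radians(95.28);YV=np.array([np.cos(_a),np.sin(_a),0]);XV=np.array([YV[1],-YV[0],0])
RO=np.array([.5042,-.0664,0])-.0015*XV
D=(YV+Z)/2**.5; N=(Z-YV)/2**.5
CO=RO+YV*-.0107+Z*.0447     # cradle origin estimate
def RT(zt,yt): return np.column_stack([np.cross(yt,zt),yt,zt])
RLAY=RT(-D,-XV); RTAKE=RT(-N,XV)
G=arm.grip_depth
def lay(s,n): return CO+D*(.080+.032-G+s)+N*n   # TCP while laying, grip 32 mm above roller origin
E
python3 - <<'E'
from h import *
R=down(185.28)
arm.move_to([.495,.2267,.27],R); arm.move_l([.495,.2267,.118-G],R,.2)
arm.grip(.0); print("w",arm.current_width(),arm.current_force())
arm.move_l([.495,.2267,.30],R,.2); print("lifted",arm.current_width(),arm.current_force())
P=lay(.015,.05)
arm.move_to(P+[0,0.03,.1],RLAY); arm.move_l(P,RLAY,.2); arm.sleep(.3)
print(arm.current_t(),arm.current_ee_pos()-P,arm.current_force(),arm.current_width())
snap("scene","s1"); cal,im=snap("wrist","w3")
s=cv2.imread("pics/s1.png")[140:300,150:400]; s=cv2.resize(s,(500,320)); cv2.imwrite("pics/m3.png",s)
E
```

```text
w 0.03918699516546955 [ 0.2891406   0.5513177  -1.60685263]
lifted 0.03938871210306001 [-0.04829873 -0.76537393 -3.69956718]
18.8917 [0.00036532 0.00032313 0.00069025] [ 0.40312227  0.07128546 -3.45873033] 0.039444985498761166
```

View pics/m3.png

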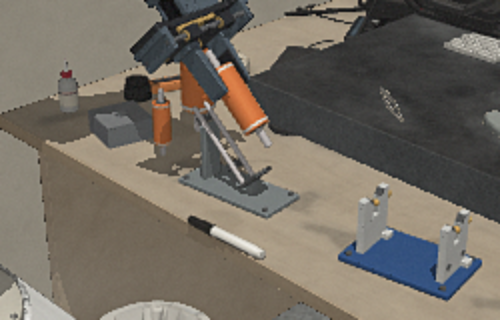

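The roller hangs parallel to the rails just above them, and its neighbours haven't moved. Now I'll lower it by feel.

Run:
```python
from h import *
f0=arm.current_force()
arm.move_l(lay(.015,.008),RLAY,.1); arm.sleep(.1)
n=.008
while n>-.006:
    n-=.001; arm.move_l(lay(.015,n),RLAY,.03); f=arm.current_force()-f0
    if f@N>4: break
print("n",n,(f@N).round(2),(f@D).round(2))
s=.015
while s>-.012:
    s-=.001; arm.move_l(lay(s,n),RLAY,.03); f=arm.current_force()-f0
    if f@D>9: break
print("s",s,(f@N).round(2),(f@D).round(2),arm.current_width(),arm.current_t())
snap("scene","s2");snap("wrist","w4")
s=cv2.imread("pics/s2.png")[150:270,200:340]; s=cv2.resize(s,(560,480),interpolation=2); cv2.imwrite("pics/m4.png",s)
```

```text
n -0.005 10.11 1.71
s -0.005000000000000007 11.1 9.89 0.03942885450282631 27.9083
```

Run:
```python
from h import *
arm.grip(.06); arm.sleep(.2)
print(arm.current_force(),arm.current_t())
arm.move_l(lay(.10,-.005),RLAY,.25)
snap("scene","s2")
arm.move_to(CO+D*.08+N*.16,RTAKE); arm.sleep(.2)
c,w=snap("wrist","w5"); np.save("w5.npy",c,allow_pickle=True)
print(arm.current_t(),arm.current_joint_positions().round(1))
s=cv2.resize(cv2.imread("pics/s2.png")[170:260,210:330],(480,360),interpolation=2)
H=np.zeros((420,800,3),np.uint8);H[:360,:480]=s; H[:,480:]=cv2.resize(w,(427,320))[:, 50:370].repeat(1,0)[:320] if 0 else 0
cv2.imwrite("pics/m5.png",np.vstack([cv2.resize(w[:260],(560,260)),cv2.resize(s,(560,340))]))
```

```text
[-0.92252979 -0.39168808  0.12505391] 28.725
31.3167 [-40.8  36.6  78.9  29.7  99.  -50.8]
```

View pics/m5.png

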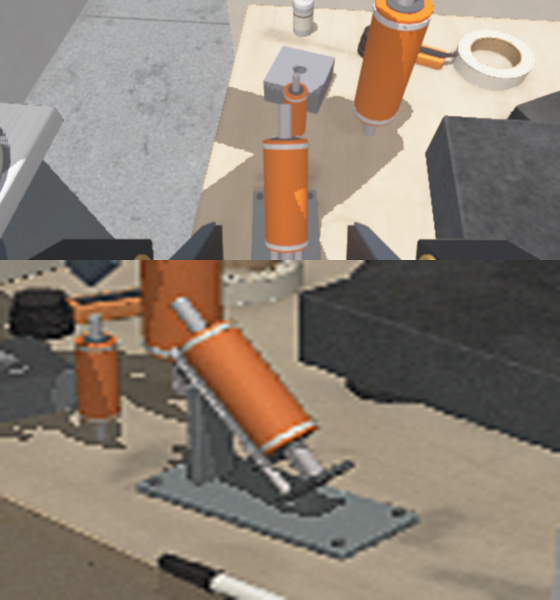

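The roller lies on the rails. Wrist view (full-image pixels): upper axle tip at about (286,103), sleeve from row 140 to 248. In the scene zoom its lower axle end appears to touch the foot stop. I'll cross-check the axial position by triangulation.

Run:
```python
from h import *
c=np.load("w5.npy",allow_pickle=True).item(); sc=arm.get_calibration("scene")
C=CO-.004*N
for s in (-.010,-.005,0,.005,.01):
    f=lambda z,n:[proj(k,C+D*(z+s)+N*n).round(1).tolist() for k in (c,sc)]
    print(s,"tip",f(.16,0),"upEdge",f(.13,.02),"loEdge",f(.03,.02),"loTip",f(0,0))
im=cv2.imread("pics/w5.png");h=cv2.cvtColor(im,cv2.COLOR_BGR2HSV)
m=cv2.inRange(h,(5,120,60),(20,255,255))
col=m[:,287]; r=np.where(col>0)[0]; print(r)
for r in (170,200,230): 
    x=np.where(m[r,230:340]>0)[0]+230; print(r,x.min(),x.max())
S=cv2.imread("pics/s2.png")[178:250,240:300]; hs=cv2.cvtColor(S,cv2.COLOR_BGR2HSV); ms=cv2.inRange(hs,(5,150,60),(20,255,255))
for P in [(.13,0),(.03,0)]: print(proj(sc,C+D*(P[0]-.005)))
cv2.imwrite("pics/m6.png",np.vstack([cv2.resize(im[90:260,200:370],(510,510),interpolation=2)]))
```

```text
-0.01 tip [[284.6, 112.1], [248.8, 182.1]] upEdge [[284.6, 149.0], [257.8, 187.5]] loEdge [[284.5, 260.3], [276.7, 216.9]] loTip [[284.5, 281.0], [278.6, 228.6]]
-0.005 tip [[284.6, 106.2], [247.8, 180.6]] upEdge [[284.6, 143.0], [256.9, 186.1]] loEdge [[284.5, 255.1], [275.8, 215.4]] loTip [[284.5, 276.3], [277.7, 227.1]]
0 tip [[284.6, 100.2], [246.9, 179.2]] upEdge [[284.6, 136.9], [256.0, 184.6]] loEdge [[284.5, 249.9], [274.8, 213.9]] loTip [[284.5, 271.5], [276.7, 225.6]]
0.005 tip [[284.6, 94.2], [246.0, 177.7]] upEdge [[284.6, 130.8], [255.0, 183.2]] loEdge [[284.5, 244.7], [273.9, 212.5]] loTip [[284.5, 266.7], [275.8, 224.2]]
0.01 tip [[284.7, 88.1], [245.1, 176.3]] upEdge [[284.6, 124.7], [254.1, 181.7]] loEdge [[284.5, 239.4], [272.9, 211.0]] loTip [[284.5, 261.9], [274.8, 222.7]]
[ 85  86  87  88  89  90  91  92  93  94  95  96 100 101 102 140 141 142
 143 150 151 152 153 154 155 156 157 158 159 160 161 162 163 164 165 166
 167 168 169 170 171 172 173 174 175 176 177 178 179 180 181 182 183 184
 185 186 187 188 189 190 191 192 193 194 195 196 197 198 199 200 201 202
 203 204 205 206 207 208 209 210 211 212 213 214 215 216 217 218 219 220
 221 222 223 224 225 226 227 228 229 230 231 232 233 234 235 236 237 238
 239 240 241 242 243 244 245 251 252 339 340 341 342 343 344 345 346 347
 348 349 350 351 352 353]
170 264 307
200 265 306
230 266 306
[253.38041891 189.26570582]
[272.0198768  218.32315632]
```

The image places the roller about 3 mm below my first estimate. That agrees with the contact, which was 7 mm lower in z with xy unchanged, so it is down on the stop. I'll take it across the middle, lift it, and inspect the bench slots in the stored close view.

Run:
```python
from h import *
T=CO+D*(.08-.004)+N*(-.004-G)
arm.move_l(T+N*.06,RTAKE,.25); arm.move_l(T,RTAKE,.12); arm.grip(0); print("w",arm.current_width())
arm.move_l(T+N*.05+Z*.05,RTAKE,.2); print(arm.current_force(),arm.current_width())
arm.move_to([.5288,-.3381,.06-G+.09],down(9.62)); arm.sleep(.2)
print(arm.current_t(),arm.current_ee_pos(),arm.current_force())
snap("scene","s3"); snap("side","d3"); 
k=cv2.resize(cv2.imread("pics/k_bench.png")[35:165,190:365],(700,520),interpolation=2)
cv2.imwrite("pics/m7.png",k)
```

```text
w 0.0395967165377321
[-0.09466948 -0.41686139 -3.08760811] 0.03950311336865709
34.9667 [ 0.52859259 -0.33745766  0.13079153] [ 0.08461381  0.39169392 -3.29396302]
```

View pics/m7.png

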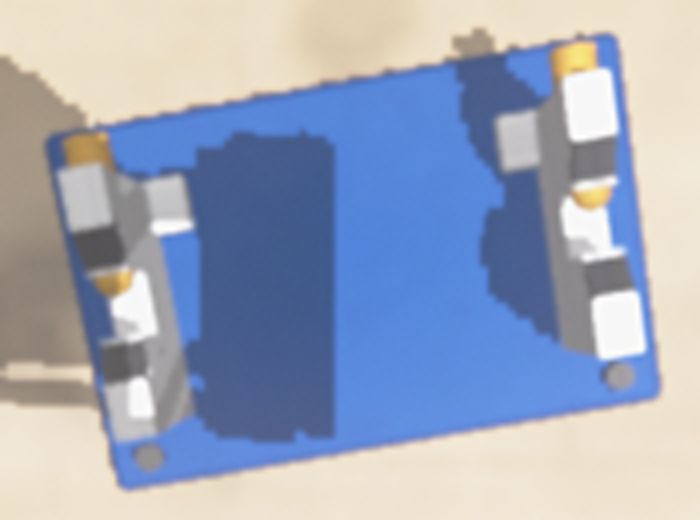

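Bench zoom: in the left bracket the slot's bevel edges run from (95,230) to (128,383), with the brass ball at (112,282). In the right bracket they run from (592,138) to (611,293), with the ball at (590,196). I'll compute the slot line from these.

Run:
```python
from h import *
c=np.load("k_bench.npy",allow_pickle=True).item()
f=lambda u,v,z:onz(c,u/4+190,v/4+35,z)
for L,R,z in [((111.5,306),(601,215.5),.086),((112,305),(598,220),.078)]:
    l,r=f(*L,z),f(*R,z); d=l-r; print(l.round(4),r.round(4),((l+r)/2).round(4),np.degrees(np.arctan2(d[1],d[0])),np.linalg.norm(d))
# held roller in scene image: predicted ends vs bracket slots
sc=arm.get_calibration("scene"); P=arm.current_ee_pos()+Z*G; y=arm.current_tool_rot()[:,0]
print([proj(sc,P+s*y).round(1).tolist() for s in(.08,-.08)],[proj(sc,P+s*y-Z*.09).round(1).tolist() for s in (.08,-.08)])
a=cv2.resize(cv2.imread("pics/s3.png")[195:295,305:405],(400,400),interpolation=2)
b=cv2.resize(cv2.imread("pics/d3.png")[215:305,270:335],(289,400),interpolation=2)
cv2.imwrite("pics/m8.png",np.hstack([a,b]))
```

```text
[ 0.5183 -0.282   0.086 ] [ 0.5383 -0.3948  0.086 ] [ 0.5283 -0.3384  0.086 ] 100.04679137916455 0.11454931043087023
[ 0.5185 -0.2808  0.078 ] [ 0.5377 -0.3953  0.078 ] [ 0.5281 -0.338   0.078 ] 99.5150291274495 0.11613633210010742
[[330.2, 211.4], [387.6, 229.1]] [[328.7, 241.9], [384.2, 261.0]]
```

View pics/m8.png

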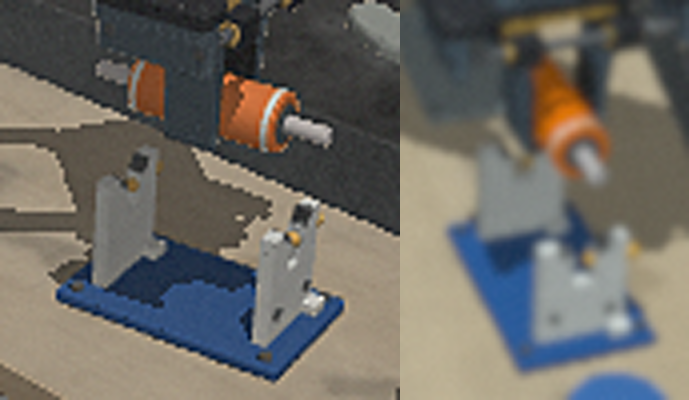

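The slots and the bench centre agree within 1 mm, and the held roller is centred and level above the brackets. I'll insert it now.

Run:
```python
from h import *
R=down(9.7); xy=np.array([.5282,-.3382])
f0=arm.current_force()
for z in (.095,.086,.079,.074,.069,.065,.062,.060,.058):
    arm.move_l([*xy,z-G],R,.08 if z>.08 else .04); arm.sleep(.05)
    f=arm.current_force()-f0; print(z,(arm.current_ee_pos()[2]+G).round(4),f.round(1),arm.current_torque().round(2),round(arm.current_width(),4),arm.current_t())
    if np.linalg.norm(f[:2])>20 or f[2]>60: break
snap("scene","s4")
```

```text
0.095 0.0955 [ 0.9 -0.  -0.5] [-0.07 -0.01  0.01] 0.0393 35.9583
0.086 0.0859 [0.2 0.3 0.4] [-0.09 -0.   -0.01] 0.0395 36.2667
0.079 0.0789 [-0.   0.6  1.2] [-0.04  0.05 -0.04] 0.0392 36.6417
0.074 0.0737 [-5.2 -2.   2. ] [-0.71  0.98 -0.03] 0.0394 36.9667
0.069 0.0682 [-4.6 -2.4 -4. ] [-0.56  0.92 -0.18] 0.0394 37.2917
0.065 0.0639 [ -2.7  -4.8 -12.3] [-0.77  0.7  -0.25] 0.0396 37.5917
0.062 0.0614 [ -3.5  -0.7 -10.5] [-0.04  0.63 -0.02] 0.0396 37.8917
0.06 0.0601 [-1.4  1.7 -3.3] [ 0.26  0.22 -0.04] 0.0393 38.1917
0.058 0.0588 [-2.8  1.9 10.3] [0.55 0.58 0.13] 0.0396 38.4917
```

Run:
```python
from h import *
R=down(9.7); xy=np.array([.5282,-.3382])
for z in (.0565,.055):
    arm.move_l([*xy,z-G],R,.04); arm.sleep(.1); print((arm.current_ee_pos()[2]+G).round(4),arm.current_force().round(1),arm.current_torque().round(2))
arm.move_l([*xy,.059-G],R,.04); arm.grip(.065); arm.sleep(.2); print(arm.current_force())
arm.move_l([*xy,.22],R,.25); arm.move_to([.44,-.345,.27],down(-90)); arm.sleep(.3)
sc,s=snap("scene","s5"); c,w=snap("wrist","w6"); print(arm.current_t())
y=np.array([np.cos(np.radians(99.7)),np.sin(np.radians(99.7)),0])
for z in (.06,.075):
  print(z,[proj(k,[*xy,z]+a*y).round(1).tolist() for k in(c,sc) for a in (.08,-.08)])
a=cv2.resize(s[205:295,310:400],(500,500),interpolation=2)
b=np.zeros((500,300,3),np.uint8); t=cv2.resize(w[30:170,190:380],(300,221)); b[:221]=t
cv2.imwrite("pics/m9.png",np.hstack([a,b]))
```

```text
0.0583 [-7.   5.6 22.7] [0.94 1.37 0.07]
0.0572 [-10.2   6.1  30.3] [1.07 2.07 0.03]
[0.31773445 0.4872498  0.2753436 ]
43.0417
0.06 [[199.3, 104.8], [359.8, 76.0], [328.7, 242.0], [384.3, 261.0]]
0.075 [[195.8, 104.5], [362.9, 74.5], [329.0, 237.0], [384.8, 255.9]]
```

View pics/m9.png

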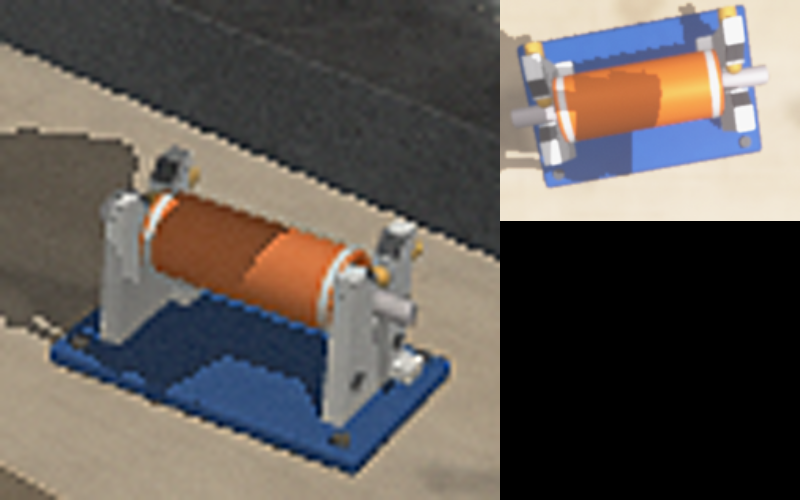

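Run:
```python
from h import *
sc=arm.get_calibration("scene"); a=np.radians(99.7); y=np.array([np.cos(a),np.sin(a),0])
def mask(f,x0,x1,y0,y1):
    h=cv2.cvtColor(cv2.imread(f),cv2.COLOR_BGR2HSV); m=cv2.inRange(h,(3,120,40),(22,255,255)); o=np.zeros_like(m); o[y0:y1,x0:x1]=m[y0:y1,x0:x1]; return o
m=mask("pics/s5.png",325,390,230,270)
# lower and upper boundary lines of sleeve
xs=np.arange(343,366); lo=[np.where(m[:,x])[0].max() for x in xs]; up=[np.where(m[:,x])[0].min() for x in xs]
print("scene slope lo,up",np.polyfit(xs,lo,1)[0],np.polyfit(xs,up,1)[0],"mid y at 354",np.polyval(np.polyfit(xs,(np.array(lo)+up)/2,1),354))
for za,zb in [(.06,.06),(.075,.06),(.06,.075)]:
    p,q=[proj(sc,np.array([.5282,-.3382,z])+s*.05*y) for z,s in((za,1),(zb,-1))]
    sl=(q-p)[1]/(q-p)[0]; print("pred far,near z",za,zb,sl.round(3),(p[1]+sl*(354-p[0])).round(1))
```

```text
scene slope lo,up 0.35079051383398974 0.40711462450593044 mid y at 354 250.86956521739128
pred far,near z 0.06 0.06 0.343 250.7
pred far,near z 0.075 0.06 0.491 247.8
pred far,near z 0.06 0.075 0.192 248.3
```

Both ends sit at the seated height: the sleeve's mid-row is 250.9 against 250.7 predicted for full seating, while one end left high would give about 248. Handing in.

```bash
python3 -c "
from h import *
print(arm.current_t(),arm.current_force()); arm.sign_off()"
```

```text
43.0417 [-0.78708069 -0.37490353  0.01806437]
the job is handed in; nothing more can be done
```

The middle-sized roller is in the bench, and my checks put both axle ends at the bottom of their slots. I handed the job in at 43 s; no verdict comes back.

- **Laying on the rest:** I took the roller by its upper part and laid it on the rest. I slid it down until about 10 N built up against the foot stop, then let go. The rails were about 7 mm lower than my triangulated estimate, and contact corrected that.
- **Seating in the bench:** I took it again across the middle, levelled it and pressed it down past both balls. At the bottom I pressed with about 30 N, then released.
- **Last checks:** In the scene picture the sleeve's mid-row was 250.9 against 250.7 predicted for full seating. One end left high would give about 248. The near axle tip also matched the seated height.
- **Less certain:** The sleeve's slope in that picture read about 0.38 against 0.34 predicted, and one tip in the wrist picture was off by under 2 pixels. I put both down to measurement noise. In the wrist check after laying, the roller's position along the slope differed by about 2 mm from where I had felt the stop.
- **Bystanders:** I saw no sign of contact with any of them, but I did not measure their positions again at the end.

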